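# Make up two weld kits

## Robot

A 6-joint arm with a two-finger parallel gripper is mounted at the origin on the work surface. World frame = base frame: x ahead of the robot, y to its left, z up, the work surface at z = 0. Lengths are in m, angles in rad, forces in N, time in s.
With the tool pointing down it reaches from about 0.275 to 0.825 m from the base axis. Payload 5.2 kg.
Tool frame: the origin (TCP) lies midway between the tips of the shut fingers; the grasp point (between the pads) lies 19 mm behind it; y points along the fingers, x is the direction in which the jaws open and shut, and the axes are right-handed (so a half turn about y gives the same grasp; the last joint's range is limited). The gripper opens to 93 mm and grips with 3 to 60 N. Pads are 15 mm wide; open, the fingers measure 128 mm over their backs; the gripper's body (75 mm by 188 mm) begins 65 mm behind the grasp point.
Start: joints at [-1.392, 0.259, 1.535, -0, 1.348, -0.203], TCP at [0.205, -0.51, 0.219] pointing down, gripper open.
Joint ranges: [-3.14, 3.14], [-0.91, 2.08], [0.19, 2.58], [-1.22, 4.36], [0.22, 2.71], [-3.12, 3.12]. Speed limits (rad/s): [2.57, 2.57, 3.14, 3.14, 3.14, 3.14].

## Interface

Orientations are given as a unit quaternion [w, x, y, z].
In Python, from plant import ctrl gives the robot as it stands. Calls block until the motion is done:
- ctrl.reach(position, orientation): joint-space move of the TCP to a pose.
- ctrl.servo_line(position, speed=0.15, orientation=None, threshold=None): straight line of the TCP; orientation=None keeps the orientation; speed is the mean speed in m/s. With threshold (N) it stops when the force on the tool has changed by that much, and returns True; else False.
- ctrl.movej(angles): joint-space move.
- ctrl.gripper_to(opening, newtons=None): finger opening in m; newtons is the grip in N (None keeps the last); returns when the fingers have stopped.
- ctrl.sleep(seconds).
- ctrl.solve_ik(position, orientation): joint angles nearest the present ones, or None.
- ctrl.read_camera(name): name is "scene" or "top" or "wrist"; returns a dict with "frame" (384x512x3 uint8, red, green, blue), "mtx" (3x3 intrinsics, pixels), "rvec" (rotation vector, rad) and "tvec" (3), from world to camera coordinates, as OpenCV has them. Camera axes: x right, y down, z forward; pixel columns grow to the right and rows downward; lengths in m; the calibration is good to about 2 mm. A picture is of the moment at which its call begins. There is no depth.
A pose or a line that the arm cannot do raises ctrl.PlanningError and nothing moves.
- ctrl.job_done(): hands the job in, once; it reports no verdict.
Trained networks look in a picture, given as the dict that the camera call returned (one of the last four; its "shot" number tells which), for a name from the list of things; names that differ only in an ending like _2 or _b are one class to them, and where a whole thing is asked for, a point or a joint stands for the part that bears it (a point fixed in the world has none). Each returns a list of dicts, best first, with "confidence" (0 to 1); they miss things now and then, are a little off and sometimes report something else, mostly with a low value. They report only what shows in the picture. A call takes as long as a camera call. They do not tell look-alikes from the thing itself.
- ctrl.look_for(name, picture): "rect" ([centre column, centre row, width, height] in pixels, round what is visible of it).
- ctrl.place_of(name, picture): "uv" ([column, row] in pixels: a listed point, or the origin of a listed thing).
Readings, each from a call of its own:
- ctrl.current_clock(): time.
- ctrl.current_joints(): joint angles.
- ctrl.current_qd(): joint speeds.
- ctrl.current_joint_efforts(): joint torques, N m.
- ctrl.current_position(): TCP position.
- ctrl.current_orientation(): TCP orientation.
- ctrl.current_wrist_force(): force on the tool from outside, world axes, zero at the start.
- ctrl.current_ft_torque(): the same for the moment, N m.
- ctrl.current_opening(): finger opening in m.
Only numpy, scipy, OpenCV 4.12 (cv2) and the standard library are available. Lean on these libraries where they do the work, as an engineer would, in place of code of your own. Each camera call takes 0.05 s, during which the arm holds its last target. There are 200 camera calls.

## Task

Make up the two kits for the welder: the hinge kit, in the blue tray, is the red-brown channel lug, the bright steel tube sleeve and the brass flanged bush; the lifting-point kit, in the yellow tray, is the green pad eye and the black hex nut. Stand each part upright on the floor of a pocket of its own, as it stands on the bench now (any pocket of the right tray), setting it down rather than dropping it. Leave the square-tube offcut, the welding magnet and the tape measure where they lie.

Things in the scene. Friction and masses are not known exactly. Their poses are not given: they have to be found in the camera images.
- blue_tray: Blue kit tray, fixed, 212 x 150 mm, 30 mm high, open top; walls, floor and dividers 4 mm thick. Two full-height dividers make three pockets in a row along its x axis, each 65 mm along x and 142 mm along y inside, centred at x = -66.7, 0, +66.7 mm, y = 0. Origin: centre of its underside, z up; pocket floor at z = 4 mm. Stands left or right of the stock, turned a little.
- yellow_tray: Yellow kit tray, fixed, 212 x 150 mm, 30 mm high, open top; walls, floor and dividers 4 mm thick. Two full-height dividers make three pockets in a row along its x axis, each 65 mm along x and 142 mm along y inside, centred at x = -66.7, 0, +66.7 mm, y = 0. Origin: centre of its underside, z up; pocket floor at z = 4 mm. Stands left or right of the stock, turned a little.
- lug_mid (a point): Channel lug: a short piece of U-channel in dull red-brown primer, standing on its web with the U open upward, 40 mm long (x), 50 mm wide over the two flanges (y), 45 mm high, steel 6 mm thick, about 190 g. Grip it from above across the flanges' outer faces (along y). Site at its centre, half-way up; z up, yaw turns with it.
- sleeve_mid (a point): Tube sleeve: bright bare steel tube standing on end, 42 mm outside, 29 mm bore, 50 mm high, about 280 g. Grip it across the outside. Site at its centre, half-way up; z up, yaw turns with it.
- bush_mid (a point): Flanged bush: brass-coloured, standing on its flange; flange 48 mm diameter and 6 mm thick, body above it 36 mm diameter, bore 24 mm, 40 mm high overall, about 200 g. Grip it across the body, above the flange. Site at its centre, half-way up; z up, yaw turns with it.
- padeye_mid (a point): Pad eye: in green primer, a base plate 44 x 44 x 8 mm with an upright eye plate in the middle, 14 mm thick (along y), 40 mm wide (along x), with rounded top and a 14 mm hole through it along y; 54 mm high overall, about 250 g. Grip it across the eye plate's 14 mm thickness (along y), above the base. Site at its centre, half-way up; z up, yaw turns with it.
- nut_mid (a point): High hex nut: black steel, standing on end, 36 mm across flats (flats face +y and every 60 degrees from it; 41.6 mm over corners), 36 mm high, about 200 g. Site at its centre, half-way up; z up, yaw turns with it.
- offcut_mid (a point): Bystander: square-tube offcut, grey galvanised, standing on end, 40 x 40 mm, 45 mm high. Belongs to no kit. Site at its centre, half-way up; z up, yaw turns with it.
- magnet_mid (a point): Bystander: blue arrow-shaped welding magnet lying flat, about 44 x 68 mm, 18 mm high. Belongs to no kit. Site at its centre, half-way up; z up, yaw turns with it.
- tape_mid (a point): Bystander: orange tape measure with black face lying flat, 62 x 50 mm, 30 mm high. Belongs to no kit. Site at its centre, half-way up; z up, yaw turns with it.
Not all that is in view belongs to the job. Of the things shaped like the part that bears bush_mid, the brass one is meant. Leave any pink look-alike of the part that bears sleeve_mid alone.

How it is judged:
At the end, for the whole second after the job is handed in: Lug, sleeve, bush in the blue tray, pad eye and nut in the yellow one, each alone in any pocket (centre within 20 mm of the pocket's along the row, 55 mm of the tray's midline across), on the pocket floor (height within 6 mm), upright within 0.12 rad, at rest (y of lug_mid in the frame of blue_tray between -0.055 and 0.055 m and z of lug_mid in the frame of blue_tray between 0.0205 and 0.0325 m and angle between each of lug_mid, sleeve_mid, bush_mid, padeye_mid, nut_mid's own z axis and vertical below 0.12 rad and linear speed of each of lug, sleeve, bush, padeye, nut below 0.02 m/s and y of sleeve_mid in the frame of blue_tray between -0.055 and 0.055 m and z of sleeve_mid in the frame of blue_tray between 0.023 and 0.035 m and y of bush_mid in the frame of blue_tray between -0.055 and 0.055 m and z of bush_mid in the frame of blue_tray between 0.018 and 0.03 m and ((x of lug_mid in the frame of blue_tray between -0.0867 and -0.0467 m and x of sleeve_mid in the frame of blue_tray between -0.02 and 0.02 m and x of bush_mid in the frame of blue_tray between 0.0467 and 0.0867 m) or (x of lug_mid in the frame of blue_tray between -0.0867 and -0.0467 m and x of sleeve_mid in the frame of blue_tray between 0.0467 and 0.0867 m and x of bush_mid in the frame of blue_tray between -0.02 and 0.02 m) or (x of lug_mid in the frame of blue_tray between -0.02 and 0.02 m and x of sleeve_mid in the frame of blue_tray between -0.0867 and -0.0467 m and x of bush_mid in the frame of blue_tray between 0.0467 and 0.0867 m) or (x of lug_mid in the frame of blue_tray between -0.02 and 0.02 m and x of sleeve_mid in the frame of blue_tray between 0.0467 and 0.0867 m and x of bush_mid in the frame of blue_tray between -0.0867 and -0.0467 m) or (x of lug_mid in the frame of blue_tray between 0.0467 and 0.0867 m and x of sleeve_mid in the frame of blue_tray between -0.0867 and -0.0467 m and x of bush_mid in the frame of blue_tray between -0.02 and 0.02 m) or (x of lug_mid in the frame of blue_tray between 0.0467 and 0.0867 m and x of sleeve_mid in the frame of blue_tray between -0.02 and 0.02 m and x of bush_mid in the frame of blue_tray between -0.0867 and -0.0467 m)) and y of padeye_mid in the frame of yellow_tray between -0.055 and 0.055 m and z of padeye_mid in the frame of yellow_tray between 0.025 and 0.037 m and y of nut_mid in the frame of yellow_tray between -0.055 and 0.055 m and z of nut_mid in the frame of yellow_tray between 0.016 and 0.028 m and ((x of padeye_mid in the frame of yellow_tray between -0.0867 and -0.0467 m and x of nut_mid in the frame of yellow_tray between -0.02 and 0.02 m) or (x of padeye_mid in the frame of yellow_tray between -0.0867 and -0.0467 m and x of nut_mid in the frame of yellow_tray between 0.0467 and 0.0867 m) or (x of padeye_mid in the frame of yellow_tray between -0.02 and 0.02 m and x of nut_mid in the frame of yellow_tray between -0.0867 and -0.0467 m) or (x of padeye_mid in the frame of yellow_tray between -0.02 and 0.02 m and x of nut_mid in the frame of yellow_tray between 0.0467 and 0.0867 m) or (x of padeye_mid in the frame of yellow_tray between 0.0467 and 0.0867 m and x of nut_mid in the frame of yellow_tray between -0.0867 and -0.0467 m) or (x of padeye_mid in the frame of yellow_tray between 0.0467 and 0.0867 m and x of nut_mid in the frame of yellow_tray between -0.02 and 0.02 m))); the robot touches nothing.
It fails at once if the square-tube offcut was shifted by more than 25 mm (distance of offcut_mid from where it was at the start of the episode above 0.025 m).
It fails at once if the welding magnet was shifted by more than 25 mm (distance of magnet_mid from where it was at the start of the episode above 0.025 m).
It fails at once if the tape measure was shifted by more than 25 mm (distance of tape_mid from where it was at the start of the episode above 0.025 m).
It fails at once if a kit part was dropped or thrown (faster than 0.7 m/s out of the gripper) ((linear speed of lug above 0.7 m/s and contact force between lug and the fingers below 0.05 N) or (linear speed of sleeve above 0.7 m/s and contact force between sleeve and the fingers below 0.05 N) or (linear speed of bush above 0.7 m/s and contact force between bush and the fingers below 0.05 N) or (linear speed of padeye above 0.7 m/s and contact force between padeye and the fingers below 0.05 N) or (linear speed of nut above 0.7 m/s and contact force between nut and the fingers below 0.05 N)).
It also fails if it takes over 134 s, if anything falls off the work surface, if the arm or the gripper's body presses on something with over 40 N, if the wrist force passes 120 N, or if a joint passes its speed limit or range.

## Working session

There is one attempt and no reset: what is moved stays moved. The work goes in short steps, each a Python script; the robot and the scene stay as the last script left them, time stands still between calls to the robot, and variables do not carry over. Pictures are saved under pics/ and viewed, about 12 in all and at most 16, crops included, and the job is handed in when it is done.

```bash
mkdir -p pics; ls
python3 - <<'E'
from plant import ctrl
import cv2
for n in("top","scene"):
    p=ctrl.read_camera(n)
    print(n,p["mtx"].tolist() if hasattr(p["mtx"],'tolist') else p["mtx"],p["rvec"],p["tvec"])
    cv2.imwrite(f"pics/{n}0.png",cv2.resize(p["frame"][:,:,::-1],(800,600),interpolation=cv2.INTER_CUBIC))
    for k in "blue_tray yellow_tray lug_mid sleeve_mid bush_mid padeye_mid nut_mid offcut_mid magnet_mid tape_mid".split():
        print(k,[([round(x) for x in d["uv"]],round(d["confidence"],2)) for d in ctrl.place_of(k,p)])
print(ctrl.current_clock(),ctrl.current_orientation())
E
```

```text
pics
top [[432.8212421185257, 0.0, 256.85913726322696], [0.0, 432.8212421185257, 192.41658389047586], [0.0, 0.0, 1.0]] [ 2.18196051 -2.17045091  0.09645914] [-0.01537834  0.52193038  0.9579372 ]
blue_tray [([399, 206], 0.76)]
yellow_tray [([100, 191], 0.75)]
lug_mid [([311, 230], 0.77)]
sleeve_mid [([249, 117], 0.8), ([341, 146], 0.51), ([306, 126], 0.31)]
bush_mid [([246, 225], 0.6), ([218, 260], 0.51)]
padeye_mid [([186, 123], 0.75)]
nut_mid [([223, 169], 0.58)]
offcut_mid [([185, 225], 0.51)]
magnet_mid [([304, 124], 0.86)]
tape_mid [([284, 169], 0.9)]
scene [[457.5365320267835, 0.0, 254.72427533728305], [0.0, 457.5365320267835, 197.11300642657295], [0.0, 0.0, 1.0]] [ 2.18331555  0.83921021 -0.37368664] [-0.40359314 -0.19596479  1.61149476]
blue_tray [([150, 273], 0.81)]
yellow_tray [([316, 160], 0.86)]
lug_mid [([194, 215], 0.86)]
sleeve_mid [([233, 265], 0.93), ([297, 233], 0.6), ([152, 275], 0.58)]
bush_mid [([236, 192], 0.6)]
padeye_mid [([324, 203], 0.84)]
nut_mid [([279, 200], 0.47)]
offcut_mid [([263, 172], 0.77), ([278, 202], 0.62), ([298, 234], 0.27)]
magnet_mid [([260, 262], 0.61)]
tape_mid [([245, 229], 0.76)]
1.1 [ 0.58579776 -0.58578653  0.39603188 -0.39604783]
```

View pics/top0.png

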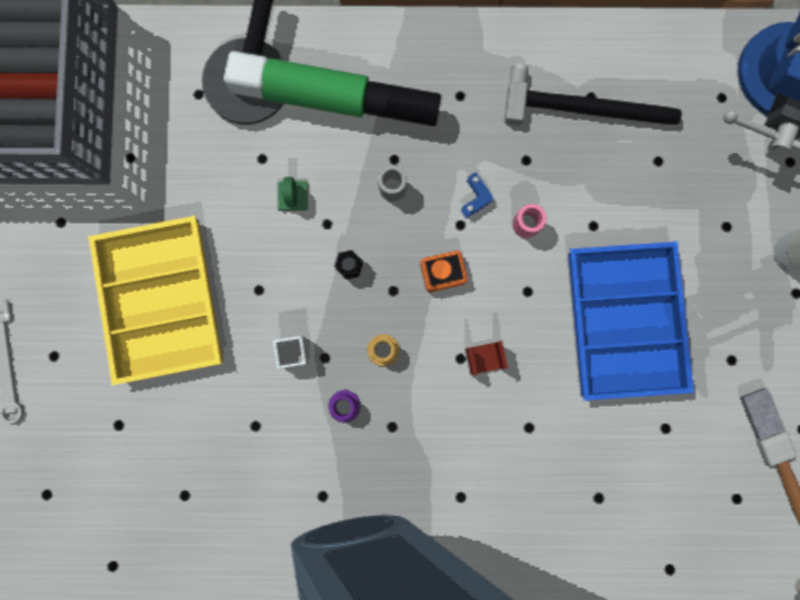

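View pics/scene0.png

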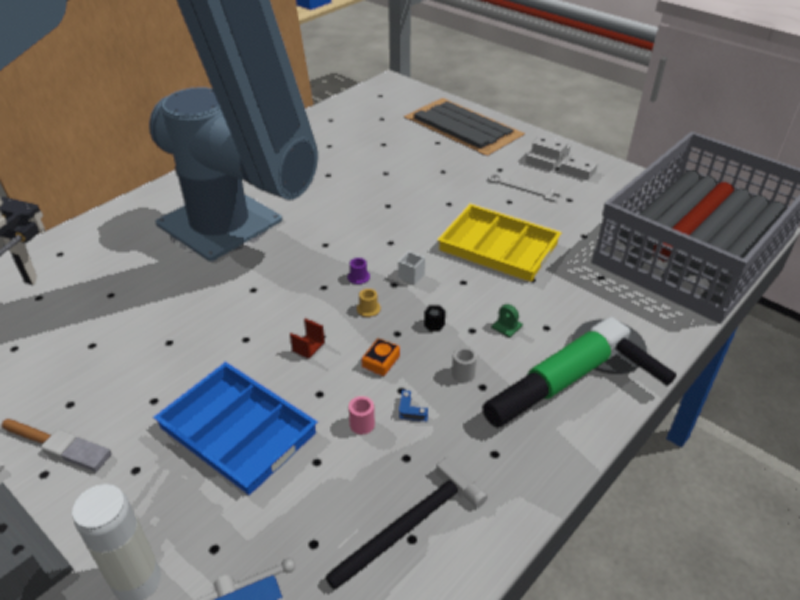

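```bash
cat > h.py <<'E'
from plant import ctrl
import cv2, numpy as np
from scipy.spatial.transform import Rotation as R
def ray(p,uv):
    M=cv2.Rodrigues(np.array(p["rvec"],float))[0]; t=np.array(p["tvec"],float).ravel()
    n=cv2.undistortPoints(np.array([[uv]],float),np.array(p["mtx"]),None).ravel()
    return -M.T@t, M.T@np.array([n[0],n[1],1.])
def at(p,uv,z):
    c,d=ray(p,uv); return (c+d*(z-c[2])/d[2])[:2]
def proj(p,X):
    return cv2.projectPoints(np.array([X],float),np.array(p["rvec"],float),np.array(p["tvec"],float),np.array(p["mtx"]),None)[0].ravel()
def quat(a):
    c,s=np.cos(a),np.sin(a)
    return np.roll(R.from_matrix(np.array([[c,0,-s],[s,0,c],[0,-1,0]])).as_quat(),1)
def best(pos,a):
    """of the two equal grasps: the one with the less extreme last joint / least motion"""
    q0=np.array(ctrl.current_joints()); o=[]
    for k in (0,1,-1):
        j=ctrl.solve_ik(pos,quat(a+k*np.pi))
        if j is not None: o.append((np.abs(np.array(j)-q0).max(),a+k*np.pi))
    return quat(min(o)[1])
def save(p,n,box=None):
    f=p["frame"][:,:,::-1]
    if box: f=f[box[1]:box[3],box[0]:box[2]]
    s=min(800/f.shape[1],600/f.shape[0]); cv2.imwrite(f"pics/{n}.png",cv2.resize(f,None,fx=s,fy=s,interpolation=cv2.INTER_CUBIC))
H=dict(blue_tray=0,yellow_tray=0,lug_mid=.0225,sleeve_mid=.025,bush_mid=.02,padeye_mid=.027,nut_mid=.018,offcut_mid=.0225,magnet_mid=.009,tape_mid=.015)
E
python3 - <<'E'
from h import *
p=ctrl.read_camera("top")
for k,z in H.items():
    print(k,[(at(p,d["uv"],z).round(3).tolist(),round(d["confidence"],2)) for d in ctrl.place_of(k,p)])
hsv=cv2.cvtColor(p["frame"],cv2.COLOR_RGB2HSV)
for n,lo,hi in(("blue",(100,130,60),(125,255,255)),("yellow",(20,100,80),(35,255,255))):
    m=cv2.inRange(hsv,lo,hi); c=max(cv2.findContours(m,0,2)[0],key=cv2.contourArea)
    w=np.array([at(p,q,.03) for q in cv2.convexHull(c)[:,0].astype(float)],np.float32)
    r=cv2.minAreaRect(w); print(n,r)
print(quat(0),ctrl.current_orientation())
ctrl.reach([.47,-.02,.42],best([.47,-.02,.42],np.pi/2))
p=ctrl.read_camera("wrist"); save(p,"w0"); c=ray(p,(256,192)); print(c, ctrl.current_clock(),ctrl.current_joints())
for k in list(H)[2:]:
    print(k,[(np.round(d["uv"]).tolist(),at(p,d["uv"],H[k]).round(3).tolist(),round(d["confidence"],2)) for d in ctrl.place_of(k,p)])
E
```

```text
blue_tray [([0.489, -0.342], 0.91)]
yellow_tray [([0.525, 0.348], 0.96)]
lug_mid [([0.437, -0.133], 0.92)]
sleeve_mid [([0.641, -0.194], 0.65), ([0.702, 0.002], 0.53)]
bush_mid [([0.45, 0.016], 0.63), ([0.375, 0.08], 0.55)]
padeye_mid [([0.681, 0.153], 0.75), ([0.67, -0.117], 0.26)]
nut_mid [([0.581, 0.067], 0.49)]
offcut_mid [([0.448, 0.151], 0.52)]
magnet_mid [([0.682, -0.123], 0.81)]
tape_mid []
blue ((0.4957948625087738, -0.3409525156021118), (0.21810711920261383, 0.15919159352779388), 4.301262855529785)
yellow ((0.5226314067840576, 0.342820405960083), (0.22020332515239716, 0.16058611869812012), 11.419925689697266)
[-0.70710678  0.70710678  0.          0.        ] [-0.58579206  0.58579403 -0.39604601  0.39603103]
(array([ 0.55113593, -0.01967756,  0.58670859]), array([-2.79420526e-01, -8.62908083e-04, -9.60211633e-01])) 3.825 [-2.81624888e-01  5.34638633e-02  1.30469769e+00 -2.18253524e-04
  1.78431591e+00  1.29024743e+00]
lug_mid [([309.0, 169.0], [0.438, -0.135], 0.68), ([176.0, 163.0], [0.453, 0.151], 0.26)]
sleeve_mid [([244.0, 32.0], [0.699, 0.002], 0.91), ([345.0, 66.0], [0.64, -0.192], 0.56)]
bush_mid [([239.0, 164.0], [0.449, 0.017], 0.77), ([213.0, 203.0], [0.361, 0.077], 0.61)]
padeye_mid [([165.0, 44.0], [0.679, 0.151], 0.57), ([83.0, 129.0], [0.522, 0.335], 0.57)]
nut_mid [([213.0, 98.0], [0.584, 0.067], 0.82), ([404.0, 140.0], [0.499, -0.333], 0.21)]
offcut_mid [([180.0, 164.0], [0.45, 0.144], 0.63), ([214.0, 96.0], [0.587, 0.064], 0.39)]
magnet_mid [([312.0, 42.0], [0.686, -0.129], 0.9)]
tape_mid [([280.0, 108.0], [0.564, -0.069], 0.69)]
```

View pics/w0.png

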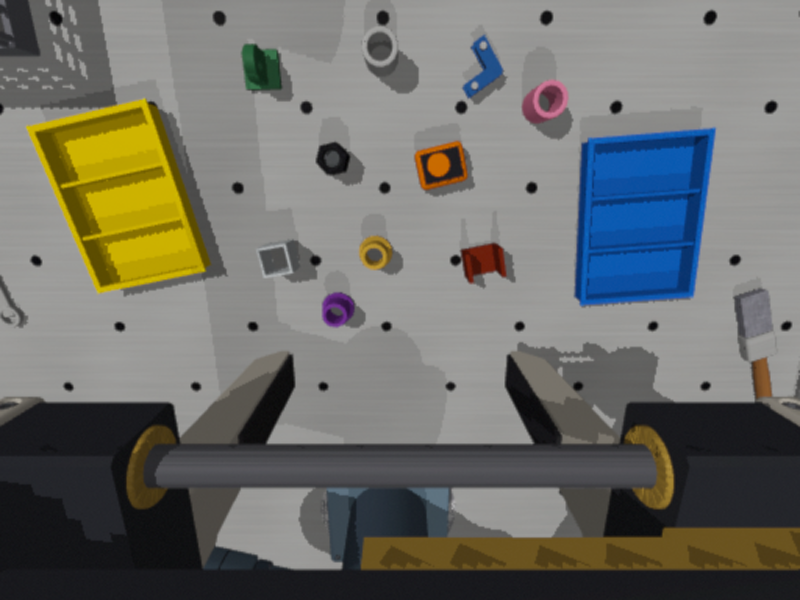

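Bush candidates (wrist px): (239,164) is brass and (213,203) is purple, so the brass one fits. Sleeve candidates: (244,32) is bright steel and (345,66) is pink, so the steel one fits. Next I'll fit poses by silhouette and confirm both in one crop.

```bash
cat >> h.py <<'E'
from scipy.optimize import minimize
def box(a,b,z0,z1): return [(x,y,z) for x in(-a/2,a/2) for y in(-b/2,b/2) for z in(z0,z1)]
def disc(r,z0,z1,n=24,ph=0): return [(r*np.cos(t+ph),r*np.sin(t+ph),z) for t in np.arange(n)*2*np.pi/n for z in(z0,z1)]
arch=[(.02*np.cos(t),y,.034+.02*np.sin(t)) for t in np.linspace(0,np.pi,9) for y in(-.007,.007)]
# convex pieces of each model
MOD=dict(blue_tray=[box(.212,.15,0,.03)],yellow_tray=[box(.212,.15,0,.03)],lug_mid=[box(.04,.05,0,.006),box(.04,.006,0,.045)+[]],
 sleeve_mid=[disc(.021,0,.05)],bush_mid=[disc(.024,0,.006),disc(.018,0,.04)],padeye_mid=[box(.044,.044,0,.008),box(.04,.014,0,.034)+arch],nut_mid=[disc(.0208,0,.036,6,0)])
MOD["lug_mid"]=[box(.04,.05,0,.006)]+[[(x,y+s*.022,z) for x,y,z in box(.04,.006,0,.045)] for s in(-1,1)]
COL=dict(blue_tray=((100,130,60),(125,255,255)),yellow_tray=((20,100,80),(35,255,255)),lug_mid=((0,120,30),(8,255,255)),padeye_mid=((50,70,15),(85,255,255)),nut_mid=((0,0,0),(179,255,60)),bush_mid=((12,110,60),(28,255,255)))
def render(p,k,x,S=4):
    m=np.zeros((384*S,512*S),np.uint8); c,s=np.cos(x[2]),np.sin(x[2])
    for piece in MOD[k]:
        P=np.array([(x[0]+c*a-s*b,x[1]+s*a+c*b,z) for a,b,z in piece])
        uv=cv2.projectPoints(P,np.array(p["rvec"],float),np.array(p["tvec"],float),np.array(p["mtx"]),None)[0][:,0]
        cv2.fillConvexPoly(m,cv2.convexHull(((uv+.5)*S).round().astype(np.int32)),255)
    return m
def fit(p,k,x0,yaws,S=4,rad=.06):
    hsv=cv2.cvtColor(p["frame"],cv2.COLOR_RGB2HSV); m=cv2.inRange(hsv,*COL[k])
    if "tray" in k: rad=.2
    r=int(np.linalg.norm(proj(p,[*x0,0])-proj(p,[x0[0],x0[1]+rad,0]))); w=np.zeros_like(m)
    cv2.circle(w,tuple(int(v) for v in proj(p,[*x0,.02])),r,255,-1); m&=w
    n,l,st,_=cv2.connectedComponentsWithStats(m)
    m=(l==1+st[1:,4].argmax()).astype(np.uint8)*255
    c=cv2.findContours(m,0,2)[0]; 
    if k!="lug_mid" and k!="padeye_mid": c=[cv2.convexHull(max(c,key=cv2.contourArea))]
    cv2.drawContours(m,c,-1,255,-1)
    M=cv2.resize(m,None,fx=S,fy=S,interpolation=cv2.INTER_LINEAR)>127
    def cost(x):
        q=render(p,k,x,S)>0; return 1-(q&M).sum()/(q|M).sum()
    rs=[minimize(cost,[*x0,a],method="Nelder-Mead",options=dict(initial_simplex=[[*x0,a],[x0[0]+.008,x0[1],a],[x0[0],x0[1]+.008,a],[*x0,a+.2]],maxfev=90)) for a in yaws]
    return sorted([(round(1-r.fun,3),r.x.round(4).tolist()) for r in rs],reverse=True)
E
python3 - <<'E'
from h import *
p=ctrl.read_camera("wrist")
X=dict(blue_tray=((.49,-.342),(-1.5,1.64)),yellow_tray=((.523,.343),(-1.37,1.77)),lug_mid=((.437,-.134),np.arange(4)*np.pi/4),padeye_mid=((.68,.152),np.arange(4)*np.pi/4),nut_mid=((.583,.067),(0,.5)),bush_mid=((.45,.016),(0,)))
f=p["frame"][:,:,::-1].copy(); ov=cv2.resize(f,None,fx=4,fy=4,interpolation=cv2.INTER_CUBIC)
for k,(x0,ys) in X.items():
    r=fit(p,k,x0,ys); print(k,r[:3])
    cs=cv2.findContours(render(p,k,r[0][1]),0,2)[0]; cv2.drawContours(ov,cs,-1,(255,0,255),2)
cv2.drawContours(ov,cv2.findContours(render(p,"sleeve_mid",[.7005,.002,0]),0,2)[0],-1,(255,0,255),2)
cv2.imwrite("pics/ov.png",cv2.resize(ov[40:880,560:1560],(800,672))[:600])
E
```

```text
blue_tray [(np.float64(0.948), [0.5012, -0.3443, 3.2155]), (np.float64(0.946), [0.4998, -0.3442, 0.0705])]
yellow_tray [(np.float64(0.931), [0.5272, 0.3499, 3.3593]), (np.float64(0.92), [0.5199, 0.3486, 0.1994])]
lug_mid [(np.float64(0.886), [0.4417, -0.1338, 0.2432]), (np.float64(0.885), [0.4418, -0.134, 0.2108]), (np.float64(0.883), [0.442, -0.1333, 3.3773])]
padeye_mid [(np.float64(0.895), [0.6829, 0.1546, 3.1385]), (np.float64(0.894), [0.684, 0.1539, 0.0171]), (np.float64(0.834), [0.6854, 0.1534, 1.5274])]
nut_mid [(np.float64(0.944), [0.5774, 0.0665, 0.7321]), (np.float64(0.932), [0.5778, 0.0661, -0.263])]
bush_mid [(np.float64(0.941), [0.4527, 0.0159, 0.0166])]
```

View pics/ov.png

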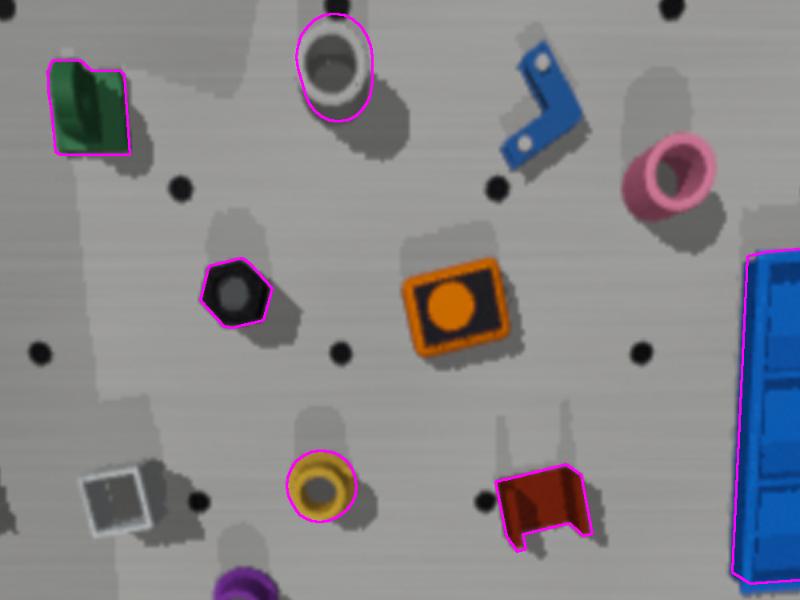

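```bash
cat >> h.py <<'E'
def pick(x,y,a,z,w,open_=.09,N=35):
    P=[x,y,.15]; ctrl.gripper_to(open_); q=best(P,a); ctrl.reach(P,q)
    ctrl.servo_line([x,y,z+.03],.25); hit=ctrl.servo_line([x,y,z],.06,threshold=15)
    ctrl.gripper_to(max(w-.02,0),N); o=ctrl.current_opening()
    ctrl.servo_line([x,y,.16],.2); o2=ctrl.current_opening()
    print("pick hit",hit,"open",round(o,4),round(o2,4),"F",np.round(ctrl.current_wrist_force(),1),"t",ctrl.current_clock())
    return abs(o2-w)<.006
def place(x,y,a,z,w):
    P=[x,y,.16]; ctrl.reach(P,best(P,a))
    ctrl.servo_line([x,y,z+.02],.2); hit=ctrl.servo_line([x,y,z-.003],.03,threshold=5)
    zz=ctrl.current_position()[2]
    if zz>z+.006: print("STOPPED HIGH",zz-z); return False
    ctrl.gripper_to(min(w+.02,.09)); ctrl.servo_line([x,y,.17],.2)
    print("place hit",hit,"dz",round(zz-z,4),"t",ctrl.current_clock()); return True
def pocket(T,i):
    s=(i-1)*.0667; return T[0]+s*np.cos(T[2]),T[1]+s*np.sin(T[2]),T[2]+np.pi/2
E
python3 - <<'E'
from h import *
p=ctrl.read_camera("top"); p=dict(p); p["frame"]=cv2.cvtColor(cv2.resize(cv2.imread("pics/top0.png"),(512,384),interpolation=cv2.INTER_AREA),cv2.COLOR_BGR2RGB)
X=dict(blue_tray=((.49,-.342),(.07,)),yellow_tray=((.523,.343),(.2,)),lug_mid=((.437,-.134),(.22,)),padeye_mid=((.68,.152),(.01,)),nut_mid=((.579,.067),(.74,)),bush_mid=((.45,.016),(0,)))
for k,(x0,ys) in X.items(): print(k,fit(p,k,x0,ys))
x,y=.440,-.1335
print(pick(x,y,.225+np.pi/2,.012,.05))
T=(.498,-.343); P=[T[0]-.02,T[1],.30]
ctrl.reach(P,best(P,.072+np.pi/2)); w=ctrl.read_camera("wrist"); save(w,"b1")
print(fit(w,"blue_tray",T,(.07,))); print(ctrl.current_clock(),[ (at(w,d["uv"],0).round(4),d["confidence"]) for d in ctrl.place_of("blue_tray",w)])
E
```

```text
blue_tray [(np.float64(0.953), [0.496, -0.3442, 0.0863])]
yellow_tray [(np.float64(0.944), [0.5191, 0.3465, 0.199])]
lug_mid [(np.float64(0.831), [0.4404, -0.1332, 0.2215])]
padeye_mid [(np.float64(0.838), [0.6826, 0.1526, -0.0046])]
nut_mid [(np.float64(0.867), [0.5748, 0.0646, 0.9522])]
bush_mid [(np.float64(0.873), [0.4516, 0.0151, 0.145])]
pick hit False open 0.05 0.0501 F [ 0.   0.1 -2.2] t 8.6083
True
[(np.float64(0.926), [0.501, -0.3409, 0.0791])]
9.6583 [(array([ 0.4981, -0.3446]), 0.72)]
```

View pics/b1.png

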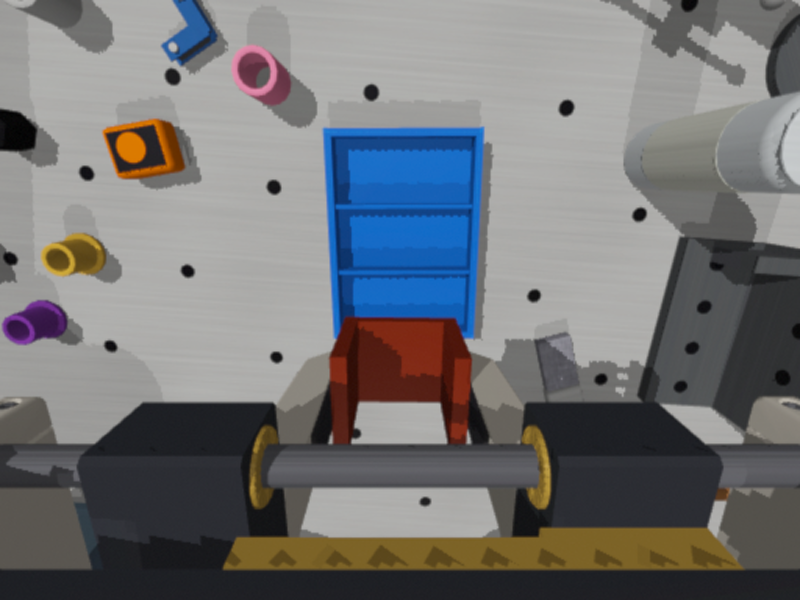

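Run:
```python
from h import *
w=ctrl.read_camera("wrist"); g=lambda u,v:at(w,((u+.5)*.64-.5,(v+.5)*.64-.5),.03)
a,b=g(324,128.5),g(484,128); d1=g(335,206),g(472,206); d2=g(339,271),g(469,271)
print("far",a,b,np.linalg.norm(a-b)); print("div",d1,d2)
for yaw in(.072,.085):
  u=np.array([np.cos(yaw),np.sin(yaw)]); print("centre", (a+b)/2-.106*u, sum(d1)/2-.0333*u, sum(d2)/2+.0333*u)
```

```text
far [ 0.60055469 -0.25632119] [ 0.61246513 -0.41182514] 0.15595941016425255
div (array([ 0.5276019 , -0.26916006]), array([ 0.53801209, -0.40937337])) (array([ 0.45980355, -0.27541709]), array([ 0.47021011, -0.41460967]))
centre [ 0.50078455 -0.34169857] [ 0.49959327 -0.34166224] [ 0.49822055 -0.34261785]
centre [ 0.50089261 -0.34307232] [ 0.49962722 -0.34209381] [ 0.4981866  -0.34218629]
```

```bash
cat >> h.py <<'E'
BT=(.4993,-.3425,.078)
E
python3 - <<'E'
from h import *
print(place(*pocket(BT,2),.016,.05))
print(pick(.452,.0155,np.pi/2,.012,.036))
print(place(*pocket(BT,0),.016,.036))
P=[.66,.0,.25]; ctrl.gripper_to(.09); ctrl.reach(P,best(P,np.pi/2)); w=ctrl.read_camera("wrist"); save(w,"s1")
print([(np.round(d["uv"]),at(w,d["uv"],.025).round(4),d["confidence"]) for d in ctrl.place_of("sleeve_mid",w)],ctrl.current_clock())
p=ctrl.read_camera("top"); save(p,"t1",(350,130,470,270))
E
```

```text
place hit True dz 0.0 t 13.35
True
pick hit False open 0.0345 0.0349 F [ 0.3 -0.4 -1.8] t 18.3417
True
place hit True dz -0.0002 t 22.6167
True
[(array([381., 185.]), array([ 0.6377, -0.1921]), 0.97), (array([258., 145.]), array([ 0.6987, -0.003 ]), 0.72)] 25.0167
```

View pics/s1.png

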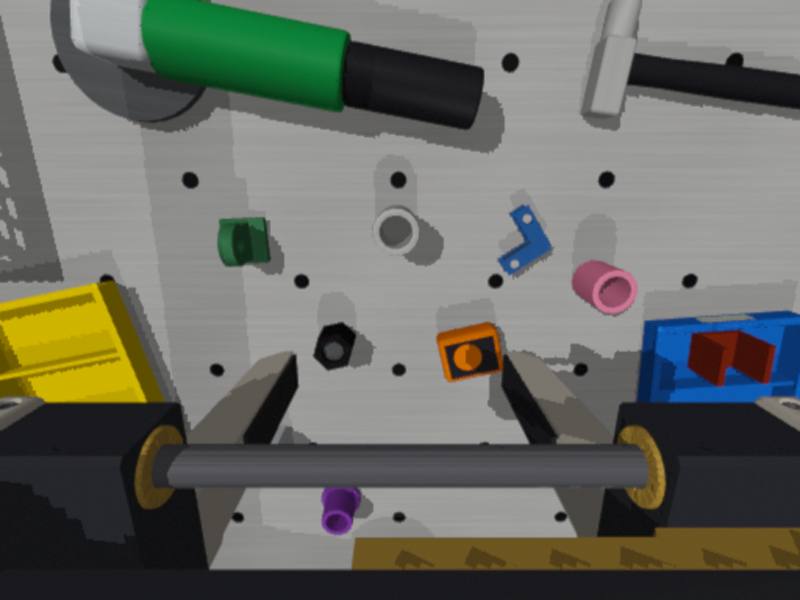

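View pics/t1.png

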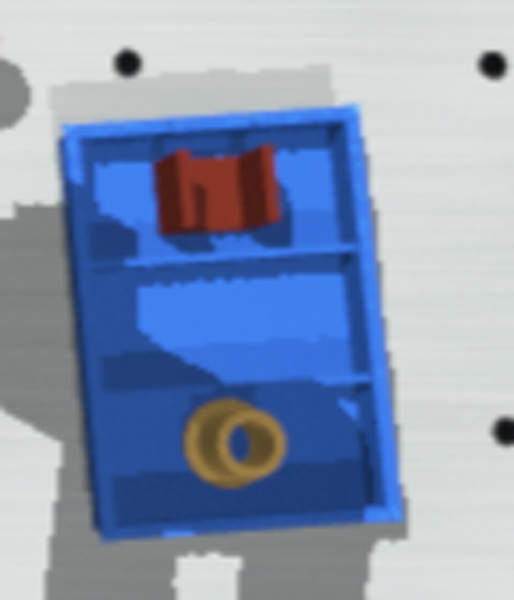

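Run:
```python
from h import *
w=ctrl.read_camera("wrist"); s=at(w,(397.5*.64-.5,231.5*.64-.5),.05); print("sleeve",s)
assert abs(s[0]-.699)<.008 and abs(s[1])<.008
if pick(s[0],s[1],np.pi/2,.012,.042): print(place(*pocket(BT,1),.016,.042))
# then look at yellow tray, empty-handed
P=[.50,.345,.32]; ctrl.reach(P,best(P,.2+np.pi/2)); w=ctrl.read_camera("wrist"); save(w,"y1")
print(fit(w,"yellow_tray",(.521,.347),(.2,)),ctrl.current_clock(),[(at(w,d["uv"],0).round(4),d["confidence"]) for d in ctrl.place_of("yellow_tray",w)])
p=ctrl.read_camera("top"); save(p,"t2",(350,130,470,270))
```

```text
sleeve [0.69760291 0.00197387]
pick hit False open 0.0415 0.0415 F [ 0.7 -0.1 -3.9] t 28.7917
place hit True dz -0.0002 t 33.175
True
[(np.float64(0.91), [0.5266, 0.3461, 0.2163])] 35.7167 [(array([0.5229, 0.3459]), 0.73)]
```

View pics/y1.png

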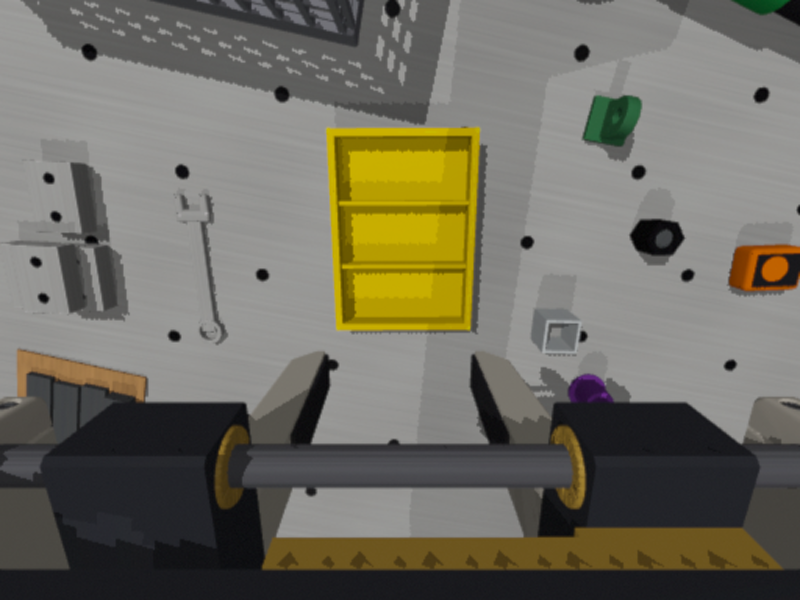

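View pics/t2.png

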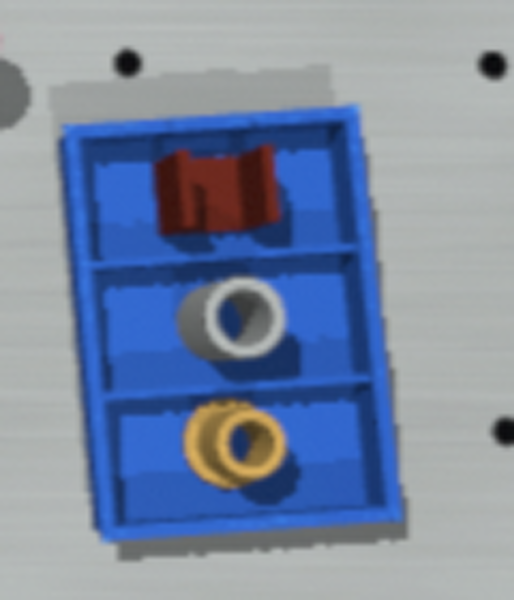

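Run:
```python
from h import *
w=ctrl.read_camera("wrist"); g=lambda u,v:at(w,((u+.5)*.64-.5,(v+.5)*.64-.5),.03)
c=[g(328,128),g(480,128),g(471,330),g(336,330)]
yaw=np.arctan2(*((c[0]+c[1]-c[2]-c[3])[::-1])); u=np.array([np.cos(yaw),np.sin(yaw)])
d1=(g(338,203)+g(470,203))/2-.0333*u; d2=(g(342,266)+g(468,266))/2+.0333*u
T=sum(c)/4; print(T,yaw,np.linalg.norm(c[0]-c[3]),d1,d2)
T=(T+d1+d2)/3; YT=(T[0],T[1],yaw); print(YT)
assert abs(yaw-.2)<.05 and np.hypot(T[0]-.523,T[1]-.347)<.007
if pick(.6827,.1535,np.pi/2,.018,.014): print(place(*pocket(YT,1),.022,.014))
if pick(.578,.066,1.27,.008,.036): print(place(*pocket(YT,0),.012,.036))
P=[.40,.0,.42]; ctrl.reach(P,best(P,np.pi/2))
p=ctrl.read_camera("top"); save(p,"t3"); save(p,"t3c",(50,120,170,260)); print(ctrl.current_clock())
for k in list(H)[2:]: print(k,[(at(p,d["uv"],H[k]+.004*(k[:3] not in("off","mag","tap"))).round(3).tolist(),round(d["confidence"],2)) for d in ctrl.place_of(k,p)][:2])
```

```text
[0.5227941  0.34525453] 0.19958058506526288 0.21976028379576412 [0.52477408 0.34544993] [0.52292518 0.34374381]
(np.float64(0.5234977872954741), np.float64(0.34481609266195284), np.float64(0.19958058506526288))
pick hit False open 0.0135 0.0139 F [-0.1 -0.6 -3.2] t 40.9667
place hit True dz -0.0001 t 44.7917
True
pick hit False open 0.0359 0.0357 F [ 0.5  0.1 -2.9] t 49.9583
place hit True dz -0.0001 t 54.025
True
55.625
lug_mid [([0.572, -0.337], 0.86)]
sleeve_mid [([0.495, -0.339], 0.76), ([0.64, -0.204], 0.72)]
bush_mid [([0.429, -0.353], 0.8)]
padeye_mid [([0.524, 0.343], 0.85)]
nut_mid [([0.455, 0.337], 0.61)]
offcut_mid []
magnet_mid [([0.679, -0.123], 0.59), ([0.43, -0.351], 0.49)]
tape_mid [([0.566, -0.071], 0.56)]
```

View pics/t3c.png

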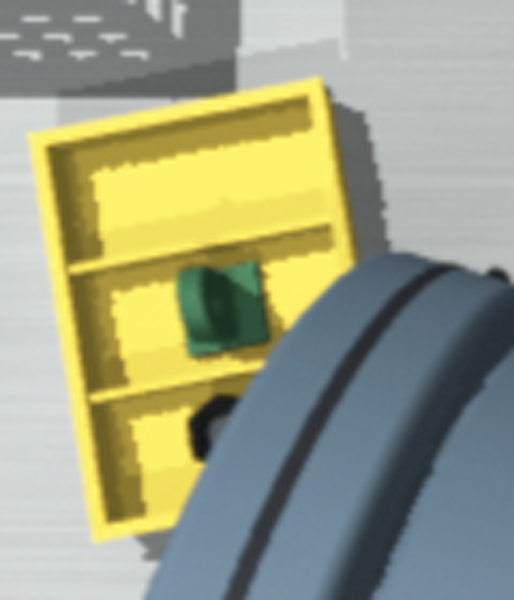

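View pics/t3.png

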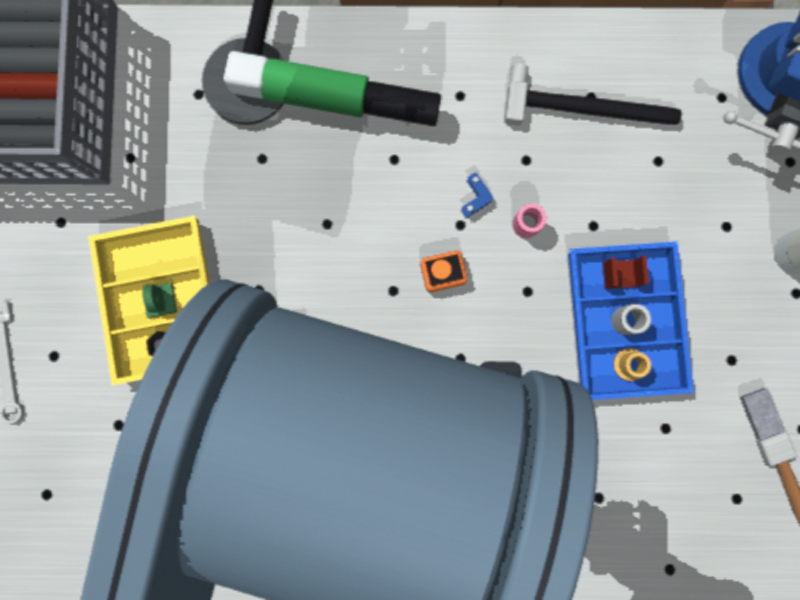

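Run:
```python
from h import *
ctrl.movej([-1.392,.259,1.535,0,1.348,-.203])
p=ctrl.read_camera("top"); save(p,"t4",(50,110,260,270)); print(ctrl.current_clock())
for k in ("nut_mid","offcut_mid","bush_mid"): print(k,[(at(p,d["uv"],H[k]).round(3).tolist(),round(d["confidence"],2)) for d in ctrl.place_of(k,p)][:3])
```

```text
58.1667
nut_mid [([0.456, 0.335], 0.83)]
offcut_mid [([0.445, 0.146], 0.63)]
bush_mid [([0.431, -0.347], 0.91), ([0.371, 0.077], 0.55)]
```

View pics/t4.png

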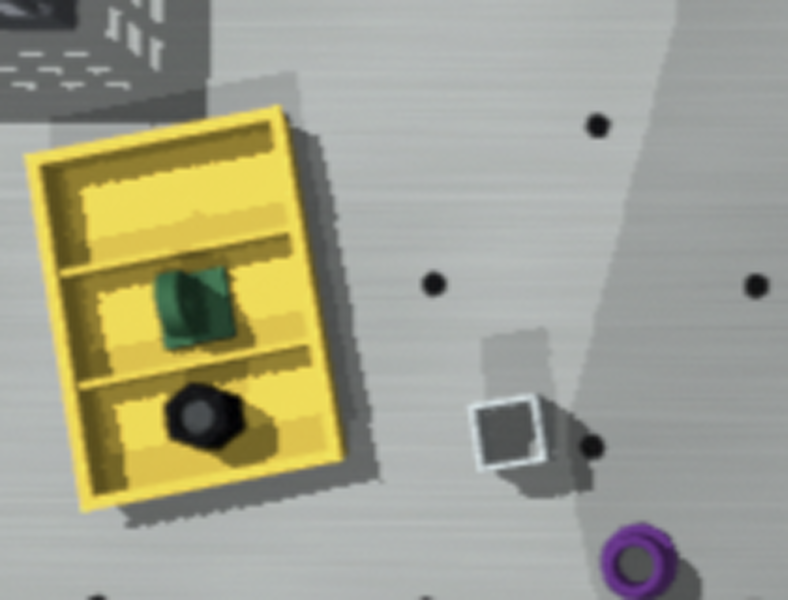

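The nut and pad eye stand centred in their pockets (crop 204,416 and 195,307), and the offcut (508,432) is where it was.

```bash
python3 -c "
from plant import ctrl
ctrl.job_done(); print(ctrl.current_clock())"
```

```text
the job is handed in; nothing more can be done
the job is handed in; nothing more can be done
```

Both kits are made up and I handed the job in at about 58 s on the robot's clock, against the 134 s limit.

- **Hinge kit (blue tray):** the lug is in the far pocket, the steel sleeve in the middle and the brass bush in the near one.
- **Lifting-point kit (yellow tray):** the pad eye is in the middle pocket and the hex nut in the near one.
- **Setting down:** each part was lowered until it touched the pocket floor, within 0.2 mm of the expected height, and then released.
- **Last checks:** the final top pictures show all five parts upright, each alone in its pocket. Measured positions are within about 5 mm of the pocket centres along the row and about 10 mm across it.
- **Bystanders:** the offcut, magnet and tape measured where they were at the start, within the few millimetres of measuring scatter. The purple bush and pink sleeve were not touched.
- **Disagreements:** measurements of the same point from different pictures differed by up to about 8 mm. I averaged them or took the close-up value. No check failed.

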